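# Line up two cans in the corner of the packing fence

## Task

Push the green-banded can along the table into the corner of the blue packing fence, so that it stands against both the fence and its orange end stop. Then push the blue-banded can up to it, so that it stands against the fence and against the green can, in line. Push gently with the fingertips: do not grip, lift or tip the cans, leave everything else where it stands, and finish with the hand clear.

Things in the scene. Friction and masses are not known exactly. Their poses are not given: they have to be found in the camera images.
- corner (a point): Inner corner of the fixed packing fence, on the table surface; x points away from the robot (turned a little), z up. Blue fence face: plane x = 0, from the corner 380 mm along -y, 6 mm thick, its 3 mm thick foot reaching to x = +36 mm. Orange end stop face: plane y = 0, from the corner 64 mm along -x, 6 mm thick. Both 25 mm high. Cans belong on the -x, -y side.
- can_green: Sealed full tin can with a green band and green top, a plain upright cylinder 66 mm in diameter (radius 33 mm) and 62 mm high, about 0.22 kg, loose. Origin: centre of its underside; z up. It slides on the table; pushed low down it does not tip.
- can_blue: The same can with a blue band and blue top. Origin: centre of its underside; z up.
- can_plain: The same can, bare tin with a pale gold top, standing in the same rough row (across y) as the green and blue cans; leave it alone. Origin: centre of its underside.
- tall_a: Tall bare tin can, 73 mm in diameter, 110 mm high, to the left of the work; leave it alone. Origin: centre of its underside.
- tall_b: Another tall can like tall_a; leave it alone. Origin: centre of its underside.
- jar: Closed jar, 64 mm in diameter, 90 mm high, to the right of the work; leave it alone. Origin: centre of its underside.
- brush: Brush lying on the table to the right, about 200 mm long along its x; leave it alone. Origin: underside, near the middle.
- lid: Loose round pale gold can end lying flat, 72 mm in diameter, 6 mm thick, right of the robot; leave it alone. Origin: centre of its underside.
Mind the look-alikes: they are no part of the job. What is meant by the can_blue is not red, and is the larger of those in its own colour. Leave any red look-alike of the can_green alone.

How it is judged:
By the outcome, as a careful person would: the job done as asked, in the order asked, and still so for the second after the job is handed in, with the robot touching nothing.
It also fails if it takes over 72 s, if anything falls off the work surface, if the arm or the gripper's body presses on something with over 40 N, if the wrist force passes 120 N, or if a joint passes its speed limit or range.

## Robot

A 7-joint arm with a two-finger parallel gripper is mounted at the origin on the work surface. World frame = base frame: x ahead of the robot, y to its left, z up, the work surface at z = 0. Lengths are in mm, angles in rad, forces in N, time in s.
With the tool pointing down it reaches from about 400 to 875 mm from the base axis. Payload 6.5 kg.
Tool frame: the origin (TCP) lies on the centre line of the jaws, within the pads' length; the fingertips stand 8 mm ahead of it and the grasp point (between the pads) lies 11 mm behind it; z points along the fingers, y is the line along which they close (so a half turn about z gives the same grasp; the last joint's range is limited). The gripper opens to 85 mm and grips with 20 to 120 N. Pads are 22 mm wide; open, the fingers measure 114 mm over their backs; the gripper's body (76 mm by 85 mm) begins 54 mm behind the grasp point. The pads swing forward as they close: fully open they stand 13 mm farther back than shut.
Start: joints at [1.215, 0.536, -0.004, 1.538, 0.003, 1.067, -0.071], TCP at [185.74, -622.889, 239.29] pointing down, gripper open.
Joint ranges: [-2.7, 2.7], [-0.37, 2.16], [-1.27, 1.26], [0.24, 2.4], [-1.31, 4.45], [0.19, 1.91], [-2.76, 2.76]. Speed limits (rad/s): [2.39, 2.39, 3.14, 3.14, 3.14, 3.14, 3.14].

## Interface

Orientations are given as a unit quaternion [w, x, y, z].
In Python, from station import get_state, capture, hand_in gives the robot as it stands.
- The arm moves only by the tool apply_moves, never from a script. Its argument "commands" is a list of rows, each an object with "dp": the shift along the world's x, y, z in cm, a list of three; "turn": the turn, a rotation vector about the world's x, y, z in rad, a list of three; "fingers": the closure, from 0 (fully open) to 1 (shut). In form: [{"dp": [dx, dy, dz], "turn": [ax, ay, az], "fingers": fingers}, ...]. A call has 1 to 20 rows; each row is the pose to reach, as a shift and turn from the pose commanded when the call began; what a row does not reach only later rows make up. A row lasts 1/10 s, in which the tool goes at most 50 mm and 8.59 degrees, less where a joint would pass 70% of its speed; a pose out of reach is approached as far as the arm can. A call with a gripper value outside its range is refused whole. The fingers move at their own pace and stop on an object; the grip force is fixed at half the most. Time passes only in rows, so rows that repeat a pose let the fingers close. It gives the time, the measured TCP pose, the force, the opening and the grip force at its end, in the units of the state.
- get_state(): the state, without advancing time (a new reading comes with each control period).
- capture(name): name is "scene" or "top"; returns a dict with "pixels" (384x512x3 uint8, red, green, blue), "fx", "fy", "cx", "cy" (pixels), "R" (3x3) and "t" (3): a world point X has camera coordinates R X + t. Camera axes: x right, y down, z forward; pixel columns grow to the right and rows downward; lengths in mm; the calibration is good to about 2 mm. A picture is of the moment at which its call begins. There is no depth.
- hand_in(): hands the job in; it is judged then, once.
The state is a dict: "clock": time; "joint_pos": joint angles; "joint_velocities": joint speeds; "effort": joint torques, N m; "tool_pos": TCP position; "tcp_rot": TCP orientation; "force": force on the tool from outside, world axes, zero at the start; "wrist_torque": the same for the moment, N m; "grip_width": finger opening in mm; "gripper_force": force on a finger pad.
Only numpy, scipy, OpenCV 4.12 (cv2) and the standard library are available. Lean on these libraries where they do the work, as an engineer would, in place of code of your own. Each camera call takes 0.05 s, during which the arm holds its last target. There are 200 camera calls.

## Working session

There is one attempt and no reset: what is moved stays moved. The work goes in short steps, Python scripts to look and compute and a tool call to move; the robot and the scene stay as the last step left them, time stands still between calls to the robot, and variables do not carry over. Pictures are saved under pics/ and viewed, at most 10 in all, crops included, and the job is handed in when it is done.

Besides the shell and the picture viewer there is one more tool, called after "Request:" by a JSON object that holds its "name" and its "arguments". apply_moves: Moves the arm, as the interface text tells. Its arguments: {"type":"object","properties":{"commands":{"type":"array"}},"required":["commands"]}

```bash
mkdir -p pics
cat > h.py <<'E'
import numpy as np, cv2
from station import get_state, capture, hand_in
def snap(n,f):
    c=capture(n); cv2.imwrite(f'pics/{f}.png',cv2.cvtColor(c['pixels'],cv2.COLOR_RGB2BGR)); np.save(f'pics/{n}.npy',c,allow_pickle=True); return c
def ray(c,u,v,z):
    R=np.array(c['R']);t=np.array(c['t']); o=-R.T@t
    d=R.T@np.array([(u-c['cx'])/c['fx'],(v-c['cy'])/c['fy'],1]); return o+d*(z-o[2])/d[2]
def proj(c,X):
    p=np.array(c['R'])@np.array(X)+np.array(c['t']); return c['fx']*p[0]/p[2]+c['cx'],c['fy']*p[1]/p[2]+c['cy']
E
python3 - <<'E'
from h import *
a=snap('scene','s0');b=snap('top','t0')
for c in(a,b): print(-np.array(c['R']).T@c['t'],np.array(c['R'])[2],c['fx'])
print(get_state())
E
```

```text
[1068.51303074   89.21238005  842.310825  ] [-0.61459162 -0.08468663 -0.7842865 ] 391.6784233699117
[ 202.5636321    34.26267645 1546.00188776] [ 0.15500895 -0.00269027 -0.9879094 ] 494.2274108769793
{'clock': 0.1, 'joint_pos': array([ 1.21480015,  0.53710387, -0.00443262,  1.53875707,  0.00259438,
        1.06728312, -0.07120707]), 'joint_velocities': array([ 0.00078674, -0.00040794,  0.00013134, -0.00361589, -0.00105766,
       -0.00097588,  0.00127352]), 'effort': array([ 2.14397383e-03, -5.84563422e+01,  1.05160944e+00, -2.59774196e+01,
        1.26263671e-02,  4.62581695e-03, -1.63550914e-05]), 'tool_pos': array([ 185.5726147 , -622.37892542,  238.49873689]), 'tcp_rot': array([-7.54581688e-04,  9.89516235e-01,  1.44419611e-01, -1.66966179e-04]), 'force': array([ 0.10467078,  0.13381964, -0.10298693]), 'wrist_torque': array([-0.03180307, -0.00496715,  0.04440257]), 'gripper_force': 0.0, 'grip_width': 85.4258027432425}
```

View pics/s0.png

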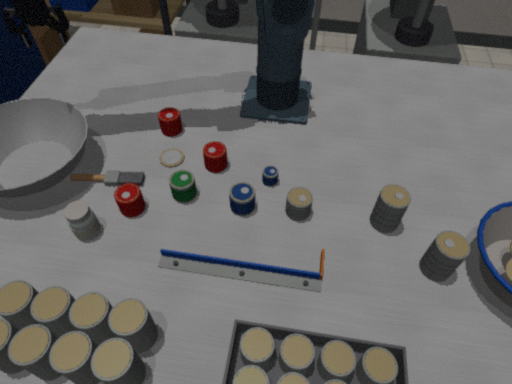

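View pics/t0.png

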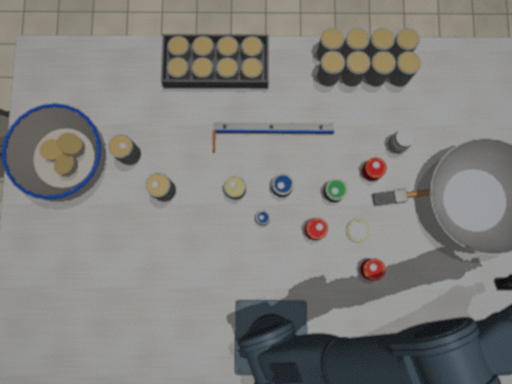

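Candidates:
- **can_green:** the only green can is at top (336,190). Its red look-alikes are at (375,168), (317,229) and (373,268).
- **can_blue:** the larger one is at top (282,185). The small look-alike is at (263,217).
- **Corner:** top (214,129), fence running to the right.

I choose green (336,190) and blue (282,185), and will check both in a crop.

```bash
cat >> h.py <<'E'
def mask(c,h0,h1,s=90,v=40):
    m=cv2.inRange(cv2.cvtColor(c['pixels'],cv2.COLOR_RGB2HSV),(h0,s,v),(h1,255,255)); return m
def blobs(c,h0,h1,box,amin=15,**k):
    m=mask(c,h0,h1,**k); z=np.zeros_like(m); x0,y0,x1,y1=box; z[y0:y1,x0:x1]=m[y0:y1,x0:x1]
    n,l,st,ce=cv2.connectedComponentsWithStats(z); return [(st[i],ce[i],l==i) for i in range(1,n) if st[i][4]>=amin]
E
python3 - <<'E'
from h import *
a=np.load('pics/scene.npy',allow_pickle=True).item();b=np.load('pics/top.npy',allow_pickle=True).item()
for nm,c,box in(('top',b,(150,110,420,290)),('scene',a,(100,100,350,300))):
  for col,h0,h1 in(('g',45,85),('b',100,130),('o',3,20),):
    for st,ce,m in blobs(c,h0,h1,box,amin=8 if col=='o' else 15):
        print(nm,col,st,ce.round(1),ray(c,*ce,62 if col!='o' else 25).round(1),ray(c,*ce,25).round(1))
i=b['pixels'][110:240,200:400]; j=a['pixels'][140:300,140:340]
cv2.imwrite('pics/c0.png',cv2.cvtColor(np.vstack([cv2.resize(i,(600,390)[::1],interpolation=2)[:300],cv2.resize(j,(600,480))[:300]]),cv2.COLOR_RGB2BGR))
E
```

```text
top g [328 181  17  16 160] [336.9 188.1] [ 446.  -201.5   62. ] [ 452.  -207.3   25. ]
top b [216 129 118   4 347] [274.9 131. ] [624.5 -12.8  62. ] [635.1 -14.   25. ]
top b [275 176  16  16 164] [283.1 183.1] [460.8 -37.7  62. ] [467.2 -39.5  25. ]
top b [259 212   9  11  58] [263.5 217. ] [356.8  21.6  62. ] [360.6  21.3  25. ]
top o [213 131   2  20  40] [213.5 140.5] [603.  180.4  25. ] [603.  180.4  25. ]
top o [364 158  22  21 165] [374.5 168.5] [ 514.9 -326.7   25. ] [ 514.9 -326.7   25. ]
top o [407 191  13   6  63] [413.4 193.7] [ 435.5 -445.5   25. ] [ 435.5 -445.5   25. ]
top o [306 218  22  22 172] [316.2 228.6] [ 325.5 -141.1   25. ] [ 325.5 -141.1   25. ]
top o [360 259  26  22 192] [372.3 269.1] [ 202.9 -310.2   25. ] [ 202.9 -310.2   25. ]
scene g [171 171  21  16 198] [180.5 178.9] [ 445.1 -199.2   62. ] [ 415.5 -212.9   25. ]
scene g [171 188  19  14 109] [180.4 194.9] [ 496.2 -184.9   62. ] [ 469.1 -197.9   25. ]
scene b [265 167  11   9  62] [269.5 170.7] [377.6  25.5  62. ] [344.8  22.5  25. ]
scene b [263 176  14  10  66] [268.3 180.7] [412.4  27.1  62. ] [381
[... 206 characters left out ...]
30 980] [240.7 263.8] [ 6.617e+02 -1.000e-01  6.200e+01] [642.5  -4.3  25. ]
scene o [158 111  21  12  62] [168.  117.2] [ 177.5 -320.7   25. ] [ 177.5 -320.7   25. ]
scene o [208 142   5   3   9] [209.9 143. ] [ 266.5 -166.    25. ] [ 266.5 -166.    25. ]
scene o [203 142  23  17  92] [215.1 151.7] [ 298.7 -142.9   25. ] [ 298.7 -142.9   25. ]
scene o [100 176   4   5  18] [101.3 177.8] [ 447.9 -425.6   25. ] [ 447.9 -425.6   25. ]
scene o [115 183  25  21 135] [127.1 194.2] [ 490.2 -336.6   25. ] [ 490.2 -336.6   25. ]
scene o [139 203   5   6  10] [140.9 205.8] [ 520.6 -288.2   25. ] [ 520.6 -288.2   25. ]
scene o [320 249   4  31  85] [321.6 263.3] [610.3 181.7  25. ] [610.3 181.7  25. ]
```

View pics/c0.png

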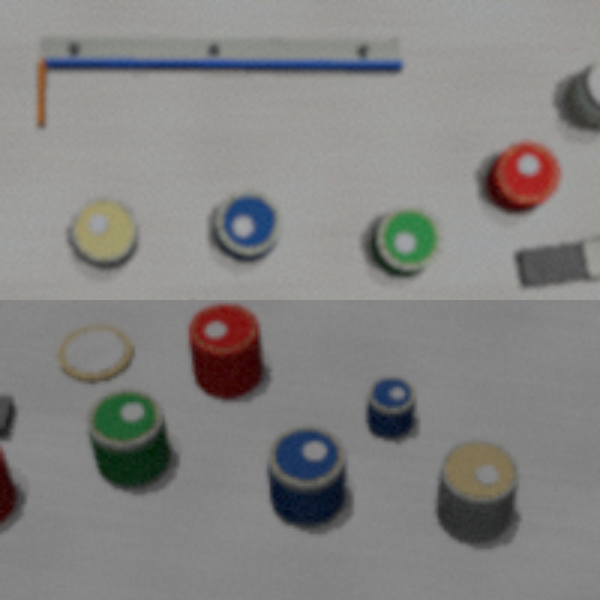

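Run:
```python
from h import *
a=np.load('pics/scene.npy',allow_pickle=True).item();b=np.load('pics/top.npy',allow_pickle=True).item()
for c,box in((b,(210,120,350,140)),(a,(155,245,330,285))):
  st,ce,m=max(blobs(c,100,130,box),key=lambda r:r[0][4])
  P=[]
  for u in np.unique(np.where(m)[1])[4:-4]:
    v=np.where(m[:,u])[0]; P.append([*ray(c,u,v.max(),0)[:2],*ray(c,u,v.mean(),25)[:2]])
  P=np.array(P); k=np.polyfit(P[:,3],P[:,2],1); print('fence z25 mid slope dx/dy',k, 'ends',P[0].round(1),P[-1].round(1))
for nm,c,h0,h1,box in(('g',b,45,85,(320,170,350,205)),('b',b,100,130,(270,170,296,200)),('g',a,45,85,(165,165,198,188)),('b',a,100,130,(228,180,256,201))):
  st,ce,m=max(blobs(c,h0,h1,box),key=lambda r:r[0][4])
  hull=cv2.convexHull(np.argwhere(m)[:,::-1].astype(np.float32)); M=cv2.moments(hull); print(nm,ray(c,M['m10']/M['m00'],M['m01']/M['m00'],62).round(1))
```

```text
fence z25 mid slope dx/dy [-3.34635222e-03  6.35021098e+02] ends [637.9 162.4 634.1 160.4] [ 639.6 -189.4  635.9 -185.9]
fence z25 mid slope dx/dy [3.11650285e-03 6.42504295e+02] ends [ 636.  -192.5  642.4 -186.1] [637.4 171.5 642.7 168.5]
g [ 444.4 -199.5   62. ]
b [459.5 -35.9  62. ]
g [ 443.4 -198.1   62. ]
b [459. -35.  62.]
```

Both views agree, and the crop shows green and the larger blue as chosen:

| Item | Estimated position (mm) |
|---|---|
| Green can | (444, -199) |
| Blue can | (459, -35.5) |
| Fence face | x ≈ 635, nearly square to the world axes |
| End stop face | y ≈ 178.6 |

The first move is to go behind green, with the fingers half closed as a cradle.

Request:
{"name": "apply_moves", "arguments": {"commands": [{"dp": [2,4,0],"turn": [0,0,-0.05],"fingers": 0.5},{"dp": [4,8,0],"turn": [0,0,-0.1],"fingers": 0.5},{"dp": [6,12,0],"turn": [0,0,-0.15],"fingers": 0.5},{"dp": [8,16,0],"turn": [0,0,-0.2],"fingers": 0.5},{"dp": [10,20,0],"turn": [0,0,-0.25],"fingers": 0.5},{"dp": [12,24,0],"turn": [0,0,-0.29],"fingers": 0.5},{"dp": [14,28,0],"turn": [0,0,-0.29],"fingers": 0.5},{"dp": [16,32,-2],"turn": [0,0,-0.29],"fingers": 0.5},{"dp": [18,36,-5],"turn": [0,0,-0.29],"fingers": 0.5},{"dp": [19.5,40,-8],"turn": [0,0,-0.29],"fingers": 0.5},{"dp": [20,42.4,-10],"turn": [0,0,-0.29],"fingers": 0.5},{"dp": [20,42.4,-12],"turn": [0,0,-0.29],"fingers": 0.5},{"dp": [20,42.4,-12],"turn": [0,0,-0.29],"fingers": 0.5},{"dp": [20,42.4,-12],"turn": [0,0,-0.29],"fingers": 0.5},{"dp": [20,42.4,-12],"turn": [0,0,-0.29],"fingers": 0.5}]}}

```text
clock: 1.6
tool_pos: [386.2, -200.0, 120.2]
tcp_rot: [0.0, 1.0, -0.001, 0.001]
force: [0.4, -0.5, -0.4]
grip_width: 42.7
gripper_force: 0.0
```

Request:
{"name": "apply_moves", "arguments": {"commands": [{"dp": [0,0,-2.5],"turn": [0,0,0],"fingers": 0.5},{"dp": [0,0,-5],"turn": [0,0,0],"fingers": 0.5},{"dp": [0,0,-7.5],"turn": [0,0,0],"fingers": 0.5},{"dp": [0,0,-9],"turn": [0,0,0],"fingers": 0.5},{"dp": [0,0,-9.9],"turn": [0,0,0],"fingers": 0.5},{"dp": [0,0,-9.9],"turn": [0,0,0],"fingers": 0.5},{"dp": [0,0,-9.9],"turn": [0,0,0],"fingers": 0.5}]}}

```text
clock: 2.3
tool_pos: [386.3, -199.5, 21.1]
tcp_rot: [0.0, 1.0, -0.0, 0.001]
force: [0.8, -0.4, -0.7]
grip_width: 42.8
gripper_force: 0.0
```

Run:
```python
from h import *
print(get_state()['tool_pos'],get_state()['force'])
c=snap('scene','s1'); i=c['pixels'][100:280,100:340]
cv2.imwrite('pics/c1.png',cv2.cvtColor(cv2.resize(i,(720,540)),cv2.COLOR_RGB2BGR))
```

```text
[ 386.31678146 -199.46971507   21.05249339] [ 0.81416733 -0.37245833 -0.70288099]
```

View pics/c1.png

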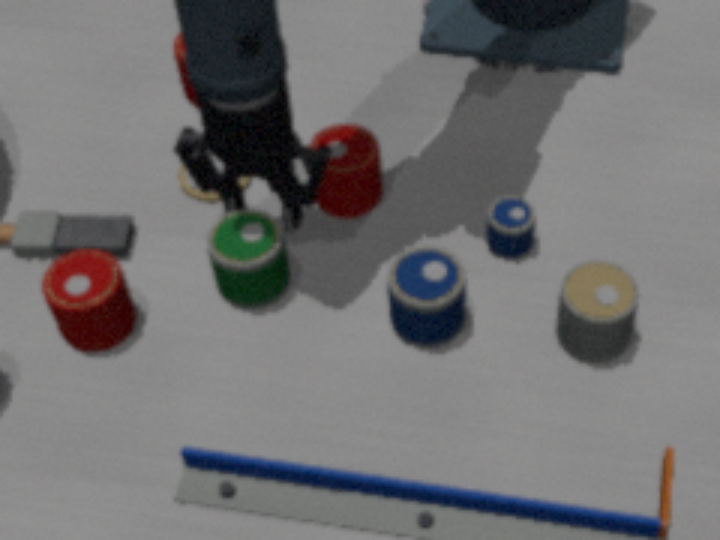

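The picture shows the fingers straddling behind green (crop 247,255) and clear of the red cans. The fence ends near y=-201, so I push diagonally to bring the can fully onto it.

Request:
{"name": "apply_moves", "arguments": {"commands": [{"dp": [0.8,0,0],"turn": [0,0,0],"fingers": 0.5},{"dp": [1.5,0,0],"turn": [0,0,0],"fingers": 0.5},{"dp": [2,0,0],"turn": [0,0,0],"fingers": 0.5},{"dp": [2.4,0,0],"turn": [0,0,0],"fingers": 0.5},{"dp": [2.9,0.1,0],"turn": [0,0,0],"fingers": 0.5},{"dp": [3.6,0.3,0],"turn": [0,0,0],"fingers": 0.5},{"dp": [4.4,0.5,0],"turn": [0,0,0],"fingers": 0.5},{"dp": [5.2,0.8,0],"turn": [0,0,0],"fingers": 0.5},{"dp": [6,1.1,0],"turn": [0,0,0],"fingers": 0.5},{"dp": [6.8,1.4,0],"turn": [0,0,0],"fingers": 0.5},{"dp": [7.6,1.7,0],"turn": [0,0,0],"fingers": 0.5},{"dp": [8.4,2,0],"turn": [0,0,0],"fingers": 0.5},{"dp": [9.2,2.3,0],"turn": [0,0,0],"fingers": 0.5},{"dp": [10,2.6,0],"turn": [0,0,0],"fingers": 0.5},{"dp": [10.6,2.8,0],"turn": [0,0,0],"fingers": 0.5},{"dp": [11,2.9,0],"turn": [0,0,0],"fingers": 0.5},{"dp": [11,2.9,0],"turn": [0,0,0],"fingers": 0.5}]}}

```text
clock: 4.05
tool_pos: [496.6, -169.6, 20.4]
tcp_rot: [-0.0, 1.0, 0.0, 0.0]
force: [0.8, 0.2, -0.9]
grip_width: 42.7
gripper_force: 0.0
```

```bash
cat >> h.py <<'E'
def cans(f='x'):
    for n in('top','scene'):
        c=snap(n,f+n)
        for nm,h0,h1,box in(('g',45,85,(190,110,360,290)),('b',100,130,(190,134,310,205))) if n=='top' else (('g',45,85,(140,140,345,300)),('b',100,130,(200,180,345,300))):
            o=[]
            for st,ce,m in blobs(c,h0,h1,box,amin=50):
                M=cv2.moments(cv2.convexHull(np.argwhere(m)[:,::-1].astype(np.float32))); o.append((st[4],ray(c,M['m10']/M['m00'],M['m01']/M['m00'],62)[:2].round(1)))
            print(n,nm,o)
    s=get_state(); print(s['clock'],s['tool_pos'].round(1),s['force'].round(1))
E
python3 -c "
from h import *
cans('p1')"
```

```text
top g []
top b [(np.int32(164), array([459.5, -35.9]))]
scene g [(np.int32(239), array([ 532.5, -169.5])), (np.int32(196), array([ 572.7, -151.8]))]
scene b [(np.int32(59), array([416.5,  30.8])), (np.int32(201), array([459. , -35.1])), (np.int32(224), array([503.4, -26.7])), (np.int32(743), array([661.9,  42.5]))]
4.15 [ 495.9 -170.    20.3] [ 0.9 -0.3  0.2]
```

Request:
{"name": "apply_moves", "arguments": {"commands": [{"dp": [0.5,0.2,0],"turn": [0,0,0],"fingers": 0.5},{"dp": [1.2,0.5,0],"turn": [0,0,0],"fingers": 0.5},{"dp": [2,0.8,0],"turn": [0,0,0],"fingers": 0.5},{"dp": [2.8,1.2,0],"turn": [0,0,0],"fingers": 0.5},{"dp": [3.6,1.6,0],"turn": [0,0,0],"fingers": 0.5},{"dp": [4.4,2,0],"turn": [0,0,0],"fingers": 0.5},{"dp": [5,2.3,0],"turn": [0,0,0],"fingers": 0.5},{"dp": [5.5,2.6,0],"turn": [0,0,0],"fingers": 0.5},{"dp": [6,2.8,0],"turn": [0,0,0],"fingers": 0.5},{"dp": [6.3,3,0],"turn": [0,0,0],"fingers": 0.5},{"dp": [6.5,3,0],"turn": [0,0,0],"fingers": 0.5},{"dp": [6.6,3,0],"turn": [0,0,0],"fingers": 0.5},{"dp": [6.6,3,0],"turn": [0,0,0],"fingers": 0.5}]}}

```text
clock: 5.45
tool_pos: [561.8, -139.8, 20.3]
tcp_rot: [-0.0, 1.0, -0.0, 0.0]
force: [-0.5, 0.9, 0.0]
grip_width: 42.6
gripper_force: 0.3
```

```bash
python3 -c "
from h import *
cans('p2')"
```

```text
top g []
top b [(np.int32(148), array([459.3, -36.2]))]
scene g [(np.int32(274), array([ 597.8, -140.1])), (np.int32(172), array([ 636.2, -123.3]))]
scene b [(np.int32(61), array([415.8,  30.8])), (np.int32(203), array([458.9, -35.1])), (np.int32(239), array([503.2, -26.3])), (np.int32(757), array([661.6,  40.7]))]
5.55 [ 561.8 -139.8   20.3] [0.1 1.1 0.1]
```

Request:
{"name": "apply_moves", "arguments": {"commands": [{"dp": [-1.5,0,0],"turn": [0,0,0],"fingers": 0.5},{"dp": [-4,0,0],"turn": [0,0,0],"fingers": 0.5},{"dp": [-6.5,0,0],"turn": [0,0,0],"fingers": 0.7},{"dp": [-6.5,-2.5,0],"turn": [0,0,0.13],"fingers": 1},{"dp": [-6.5,-5,0],"turn": [0,0,0.26],"fingers": 1},{"dp": [-6,-7.5,0],"turn": [0,0,0.4],"fingers": 1},{"dp": [-4.5,-8,0],"turn": [0,0,0.54],"fingers": 1},{"dp": [-3,-8,0],"turn": [0,0,0.68],"fingers": 1},{"dp": [-1.5,-8,0],"turn": [0,0,0.82],"fingers": 1},{"dp": [0,-8,0],"turn": [0,0,0.96],"fingers": 1},{"dp": [1,-8,0],"turn": [0,0,1.1],"fingers": 1},{"dp": [2,-8,0],"turn": [0,0,1.22],"fingers": 1},{"dp": [2.5,-8,0],"turn": [0,0,1.31],"fingers": 1},{"dp": [2.5,-7.5,0],"turn": [0,0,1.31],"fingers": 1},{"dp": [2.5,-7.5,0],"turn": [0,0,1.31],"fingers": 1},{"dp": [2.5,-7.5,0],"turn": [0,0,1.31],"fingers": 1}]}}

```text
clock: 7.15
tool_pos: [586.3, -214.6, 20.3]
tcp_rot: [-0.0, 0.793, 0.609, -0.0]
force: [-0.9, -0.5, 0.8]
grip_width: 0.0
gripper_force: 0.0
```

Run:
```python
from h import *
cans('p3')
print(get_state()['joint_pos'].round(2),get_state()['tcp_rot'])
i=np.load('pics/scene.npy',allow_pickle=True).item()['pixels'][100:280,100:340]
cv2.imwrite('pics/c3.png',cv2.cvtColor(cv2.resize(i,(720,540)),cv2.COLOR_RGB2BGR))
```

```text
top g [(np.int32(154), array([ 598.4, -141.7]))]
top b [(np.int32(165), array([459.5, -35.9]))]
scene g [(np.int32(276), array([ 597.7, -140.6])), (np.int32(172), array([ 632.9, -122.8]))]
scene b [(np.int32(61), array([415.8,  30.8])), (np.int32(199), array([459. , -35.1])), (np.int32(226), array([503.4, -26.4])), (np.int32(741), array([661.9,  42.2]))]
7.25 [ 586.4 -215.1   20.3] [ 0.3 -1.  -0.5]
[ 0.58  0.83 -0.43  1.7   0.48  0.72 -0.36] [ 9.33510970e-05  7.93420287e-01  6.08674115e-01 -2.46441885e-04]
```

View pics/c3.png

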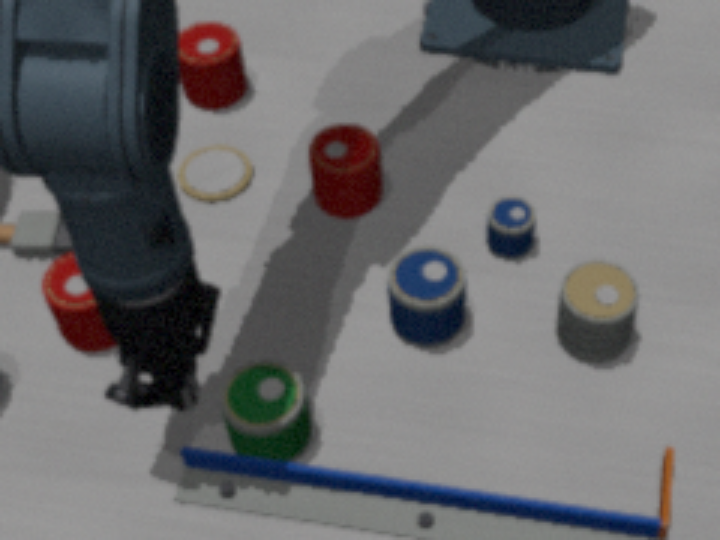

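The picture shows the hand on the outer side of green, which stands at crop (265,410) just short of the fence. Now I push along the fence.

Request:
{"name": "apply_moves", "arguments": {"commands": [{"dp": [0,1,0],"turn": [0,0,0],"fingers": 1},{"dp": [0,2,0],"turn": [0,0,0],"fingers": 1},{"dp": [0,2.6,0],"turn": [0,0,0],"fingers": 1},{"dp": [0,3,0],"turn": [0,0,0],"fingers": 1},{"dp": [0,3.4,0],"turn": [0,0,0],"fingers": 1},{"dp": [0.1,4,0],"turn": [0,0,0],"fingers": 1},{"dp": [0.2,4.7,0],"turn": [0,0,0],"fingers": 1},{"dp": [0.3,5.5,0],"turn": [0,0,0],"fingers": 1},{"dp": [0.4,6.4,0],"turn": [0,0,0],"fingers": 1},{"dp": [0.4,7.3,0],"turn": [0,0,0],"fingers": 1},{"dp": [0.4,8.2,0],"turn": [0,0,0],"fingers": 1},{"dp": [0.4,9.1,0],"turn": [0,0,0],"fingers": 1},{"dp": [0.4,10,0],"turn": [0,0,0],"fingers": 1},{"dp": [0.4,10.9,0],"turn": [0,0,0],"fingers": 1},{"dp": [0.4,11.8,0],"turn": [0,0,0],"fingers": 1},{"dp": [0.4,12.5,0],"turn": [0,0,0],"fingers": 1},{"dp": [0.4,13,0],"turn": [0,0,0],"fingers": 1},{"dp": [0.4,13,0],"turn": [0,0,0],"fingers": 1}]}}

```text
clock: 9.05
tool_pos: [591.5, -83.3, 20.5]
tcp_rot: [0.0, 0.793, 0.61, 0.001]
force: [-0.3, -0.6, -0.3]
grip_width: -0.3
gripper_force: 0.0
```

```bash
python3 -c "
from h import *
cans('p4')"
```

```text
top g [(np.int32(134), array([601.5, -37.9]))]
top b [(np.int32(153), array([459.7, -36.4]))]
scene g [(np.int32(290), array([600.6, -39.1])), (np.int32(160), array([635.1, -30.9]))]
scene b [(np.int32(61), array([416.3,  31.3])), (np.int32(203), array([459. , -35.1])), (np.int32(222), array([502.2, -25.8])), (np.int32(762), array([661.6,  41.5]))]
9.15 [591.6 -84.6  20.5] [-1.  -1.   0.5]
```

Request:
{"name": "apply_moves", "arguments": {"commands": [{"dp": [0,0.5,0],"turn": [0,0,0],"fingers": 1},{"dp": [0,1.2,0],"turn": [0,0,0],"fingers": 1},{"dp": [0,2.1,0],"turn": [0,0,0],"fingers": 1},{"dp": [0,3.1,0],"turn": [0,0,0],"fingers": 1},{"dp": [0,4.1,0],"turn": [0,0,0],"fingers": 1},{"dp": [0,5.1,0],"turn": [0,0,0],"fingers": 1},{"dp": [0,6.1,0],"turn": [0,0,0],"fingers": 1},{"dp": [0,7.1,0],"turn": [0,0,0],"fingers": 1},{"dp": [0,8.1,0],"turn": [0,0,0],"fingers": 1},{"dp": [0,9.1,0],"turn": [0,0,0],"fingers": 1},{"dp": [0,10.1,0],"turn": [0,0,0],"fingers": 1},{"dp": [0,11.1,0],"turn": [0,0,0],"fingers": 1},{"dp": [0,12.1,0],"turn": [0,0,0],"fingers": 1},{"dp": [0,13.1,0],"turn": [0,0,0],"fingers": 1},{"dp": [0,14.1,0],"turn": [0,0,0],"fingers": 1},{"dp": [0,15,0],"turn": [0,0,0],"fingers": 1},{"dp": [0,15.8,0],"turn": [0,0,0],"fingers": 1},{"dp": [0,16.5,0],"turn": [0,0,0],"fingers": 1},{"dp": [0,17,0],"turn": [0,0,0],"fingers": 1},{"dp": [0,17,0],"turn": [0,0,0],"fingers": 1}]}}

```text
clock: 11.15
tool_pos: [591.1, 86.4, 20.5]
tcp_rot: [-0.0, 0.793, 0.61, 0.001]
force: [0.3, -0.9, -0.8]
grip_width: -0.3
gripper_force: 0.0
```

```bash
python3 -c "
from h import *
cans('p5')"
```

```text
top g [(np.int32(91), array([600.3, 135.8]))]
top b []
scene g [(np.int32(305), array([601.2, 130.8])), (np.int32(132), array([638.2, 125.7]))]
scene b [(np.int32(200), array([459. , -35.1])), (np.int32(207), array([503.5, -26.1])), (np.int32(757), array([661.7,  44.5]))]
11.25 [591.3  85.3  20.5] [-0.3 -1.  -0.6]
```

Request:
{"name": "apply_moves", "arguments": {"commands": [{"dp": [0,0.3,0],"turn": [0,0,0],"fingers": 1},{"dp": [0,0.6,0],"turn": [0,0,0],"fingers": 1},{"dp": [0,0.9,0],"turn": [0,0,0],"fingers": 1},{"dp": [0,1.1,0],"turn": [0,0,0],"fingers": 1},{"dp": [0,1.3,0],"turn": [0,0,0],"fingers": 1},{"dp": [0,1.4,0],"turn": [0,0,0],"fingers": 1},{"dp": [0,1.4,0],"turn": [0,0,0],"fingers": 1}]}}

```text
clock: 11.95
tool_pos: [590.8, 99.4, 20.3]
tcp_rot: [-0.0, 0.793, 0.609, 0.0]
force: [-1.1, -1.4, -0.5]
grip_width: -0.4
gripper_force: 0.0
```

Request:
{"name": "apply_moves", "arguments": {"commands": [{"dp": [0,0.1,0],"turn": [0,0,0],"fingers": 1},{"dp": [0,0.2,0],"turn": [0,0,0],"fingers": 1},{"dp": [0,0.2,0],"turn": [0,0,0],"fingers": 1}]}}

```text
clock: 12.25
tool_pos: [590.8, 101.3, 20.3]
tcp_rot: [-0.0, 0.793, 0.609, 0.0]
force: [-0.1, -1.1, 0.5]
grip_width: -0.1
gripper_force: 0.0
```

```bash
python3 -c "
from h import *
cans('p6')"
```

```text
top g [(np.int32(83), array([600.1, 150.9]))]
top b []
scene g [(np.int32(308), array([601.8, 146. ])), (np.int32(128), array([639.4, 141.5]))]
scene b [(np.int32(61), array([416.4,  31. ])), (np.int32(203), array([459., -35.])), (np.int32(212), array([504.2, -25.6])), (np.int32(760), array([661.8,  45.1]))]
12.35 [590.8 101.2  20.3] [-0.1 -1.4 -0.5]
```

Near contact. I continue in 1 mm steps until the force rises.

Request:
{"name": "apply_moves", "arguments": {"commands": [{"dp": [0,0.1,0],"turn": [0,0,0],"fingers": 1},{"dp": [0,0.1,0],"turn": [0,0,0],"fingers": 1},{"dp": [0,0.1,0],"turn": [0,0,0],"fingers": 1}]}}

```text
clock: 12.65
tool_pos: [590.8, 102.2, 20.3]
tcp_rot: [0.0, 0.793, 0.609, 0.0]
force: [-1.0, -0.3, 0.5]
grip_width: 0.3
gripper_force: 0.0
```

Request:
{"name": "apply_moves", "arguments": {"commands": [{"dp": [0,0.1,0],"turn": [0,0,0],"fingers": 1},{"dp": [0,0.1,0],"turn": [0,0,0],"fingers": 1},{"dp": [0,0.1,0],"turn": [0,0,0],"fingers": 1}]}}

```text
clock: 12.95
tool_pos: [590.8, 103.2, 20.3]
tcp_rot: [-0.0, 0.793, 0.609, 0.0]
force: [-0.5, -0.6, 0.9]
grip_width: 0.1
gripper_force: 0.0
```

Request:
{"name": "apply_moves", "arguments": {"commands": [{"dp": [0,0.1,0],"turn": [0,0,0],"fingers": 1},{"dp": [0,0.1,0],"turn": [0,0,0],"fingers": 1},{"dp": [0,0.1,0],"turn": [0,0,0],"fingers": 1}]}}

```text
clock: 13.25
tool_pos: [590.8, 104.1, 20.3]
tcp_rot: [0.0, 0.793, 0.609, 0.0]
force: [-0.9, -1.8, -0.6]
grip_width: -0.2
gripper_force: 0.0
```

Request:
{"name": "apply_moves", "arguments": {"commands": [{"dp": [0,0.1,0],"turn": [0,0,0],"fingers": 1},{"dp": [0,0.1,0],"turn": [0,0,0],"fingers": 1},{"dp": [0,0.1,0],"turn": [0,0,0],"fingers": 1}]}}

```text
clock: 13.55
tool_pos: [590.7, 104.3, 20.2]
tcp_rot: [0.0, 0.793, 0.609, -0.0]
force: [-1.7, -5.0, 2.5]
grip_width: -0.1
gripper_force: 0.3
```

Request:
{"name": "apply_moves", "arguments": {"commands": [{"dp": [0,0.1,0],"turn": [0,0,0],"fingers": 1},{"dp": [0,0.1,0],"turn": [0,0,0],"fingers": 1},{"dp": [0,0.1,0],"turn": [0,0,0],"fingers": 1}]}}

```text
clock: 13.85
tool_pos: [590.7, 104.4, 20.2]
tcp_rot: [0.001, 0.793, 0.609, -0.001]
force: [-2.1, -6.7, 2.5]
grip_width: 0.2
gripper_force: 0.3
```

Run:
```python
from h import *
cans('p7')
i=np.load('pics/scene.npy',allow_pickle=True).item()['pixels'][215:305,220:340]
j=np.load('pics/top.npy',allow_pickle=True).item()['pixels'][110:200,200:320]
cv2.imwrite('pics/c7.png',cv2.cvtColor(np.hstack([cv2.resize(i,(400,300)),cv2.resize(j,(400,300))]),cv2.COLOR_RGB2BGR))
```

```text
top g [(np.int32(84), array([600.2, 154.6]))]
top b []
scene g [(np.int32(312), array([601.3, 148.9])), (np.int32(135), array([639.3, 141.5]))]
scene b [(np.int32(59), array([416.4,  30.8])), (np.int32(201), array([459. , -35.1])), (np.int32(218), array([503.3, -26. ])), (np.int32(756), array([661.9,  44.8]))]
13.95 [590.7 104.4  20.2] [-2.  -6.5  1.7]
```

View pics/c7.png

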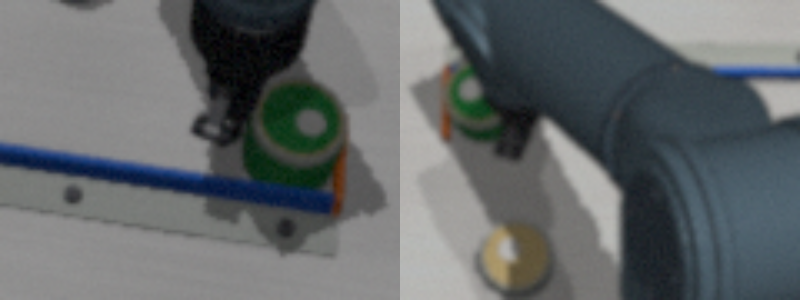

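Green touches both faces: the force rose to about 7 N, and in the crop (left half, 298,130) it stands against the fence and stop. Next I retreat, rise, and go behind blue on its (-x,-y) side.

Request:
{"name": "apply_moves", "arguments": {"commands": [{"dp": [-0.2,-1,0],"turn": [0,0,0],"fingers": 1},{"dp": [-0.5,-3,0],"turn": [0,0,0],"fingers": 1},{"dp": [-1,-6,0],"turn": [0,0,0],"fingers": 1},{"dp": [-2,-7.5,3],"turn": [0,0,0],"fingers": 1},{"dp": [-3,-8,6.5],"turn": [0,0,0],"fingers": 0.5},{"dp": [-4,-9,10],"turn": [0,0,-0.1],"fingers": 0.5},{"dp": [-7,-11,10],"turn": [0,0,-0.2],"fingers": 0.5},{"dp": [-10,-13,10],"turn": [0,0,-0.3],"fingers": 0.5},{"dp": [-13,-15,10],"turn": [0,0,-0.4],"fingers": 0.5},{"dp": [-15.5,-16.5,10],"turn": [0,0,-0.5],"fingers": 0.5},{"dp": [-17.8,-17.7,10],"turn": [0,0,-0.6],"fingers": 0.5},{"dp": [-17.8,-17.7,10],"turn": [0,0,-0.66],"fingers": 0.5},{"dp": [-17.8,-17.7,10],"turn": [0,0,-0.66],"fingers": 0.5},{"dp": [-17.8,-17.7,10],"turn": [0,0,-0.66],"fingers": 0.5},{"dp": [-17.8,-17.7,10],"turn": [0,0,-0.66],"fingers": 0.5}]}}

```text
clock: 15.45
tool_pos: [413.6, -70.3, 120.4]
tcp_rot: [-0.0, 0.947, 0.32, 0.001]
force: [-0.0, 0.7, 0.5]
grip_width: 42.9
gripper_force: 0.0
```

Run:
```python
from h import *
cans('p8')
print(get_state()['grip_width'])
i=np.load('pics/scene.npy',allow_pickle=True).item()['pixels'][100:280,100:340]
cv2.imwrite('pics/c8.png',cv2.cvtColor(cv2.resize(i,(720,540)),cv2.COLOR_RGB2BGR))
```

```text
top g [(np.int32(168), array([601.5, 144.6]))]
top b [(np.int32(111), array([459.4, -32.2]))]
scene g [(np.int32(293), array([600.7, 145.8])), (np.int32(152), array([636.7, 141.7]))]
scene b [(np.int32(62), array([416.6,  30.8])), (np.int32(205), array([458.9, -35. ])), (np.int32(209), array([503.1, -26.1])), (np.int32(761), array([661.4,  46. ]))]
15.55 [413.3 -70.5 120.3] [-0.8  0.6  0.6]
42.58386996061732
```

View pics/c8.png

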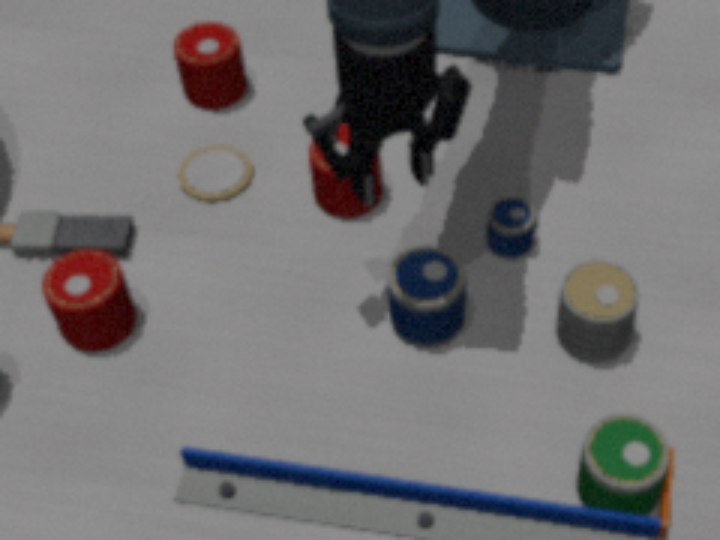

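Run:
```python
from h import *
for f in('p6','p7','p8'):
    i=cv2.imread(f'pics/{f}scene.png').astype(int)
    for r in(243,247,255): print(f,r,[tuple(i[r,u]) and '%d/%d/%d'%tuple(i[r,u]) for u in range(317,327)], [ '%d/%d/%d'%tuple(i[r,u]) for u in range(289,299)])
A=[cv2.resize(cv2.imread(f'pics/{f}scene.png')[225:285,280:335],(260,284),interpolation=cv2.INTER_NEAREST) for f in('p6','p7','p8')]
B=cv2.resize(cv2.imread('pics/p8top.png')[120:170,200:255],(260,236),interpolation=cv2.INTER_NEAREST)
C=np.hstack(A); D=np.zeros((236,780,3),np.uint8); D[:,:260]=B
cv2.imwrite('pics/c9.png',np.vstack([C,D]))
```

```text
p6 243 ['56/72/67', '76/83/81', '100/102/102', '120/121/121', '122/122/122', '126/126/128', '125/125/124', '123/123/123', '119/120/121', '123/122/122'] ['11/12/10', '12/21/19', '12/0/3', '19/17/17', '12/13/5', '14/17/15', '17/16/17', '34/33/33', '52/58/58', '47/59/58']
p6 247 ['25/62/18', '32/59/26', '41/65/52', '64/78/81', '83/89/85', '114/115/114', '133/132/133', '132/133/134', '133/133/135', '136/136/137'] ['15/4/6', '15/16/9', '16/18/22', '6/0/5', '14/9/6', '24/25/24', '41/47/44', '43/54/54', '35/52/40', '9/42/6']
p6 255 ['29/56/16', '33/60/29', '40/63/49', '61/71/73', '66/69/73', '51/63/84', '44/63/98', '94/102/116', '135/137/137', '141/141/140'] ['21/23/21', '36/33/31', '40/43/40', '31/41/29', '17/36/11', '30/47/26', '44/51/41', '63/69/66', '66/71/72', '57/72/72']
p7 243 ['42/64/44', '53/66/62', '68/72/74', '91/93/93', '113/113/113', '126/124/126', '126/125/126', '127/127/127', '125/125/127', '123/123/123'] ['16/12/17', '16/17/12', '5/0/0', '3/0/6', '9/8/12', '18/15/14', '16/13/6', '25/21/15', '19/19/18', '43/44/45']
p7 247 ['31/59/21', '21/53/11', '24/56/17', '37/62/37', '56/6
[... 629 characters left out ...]
/136', '137/135/138', '137/137/137', '137/137/138', '136/134/135', '136/136/137', '123/125/123', '106/114/114', '88/109/107']
p8 247 ['49/95/35', '52/98/39', '62/101/68', '87/111/105', '112/119/119', '128/128/128', '137/137/138', '135/135/135', '138/137/139', '138/136/137'] ['137/137/139', '138/137/138', '136/135/137', '138/138/137', '132/132/132', '121/122/121', '110/115/115', '93/111/111', '64/96/75', '54/98/43']
p8 255 ['51/98/35', '54/96/54', '73/104/88', '91/108/106', '100/107/104', '70/85/106', '51/87/134', '94/109/132', '133/134/137', '137/137/138'] ['137/138/138', '136/136/137', '136/136/136', '124/123/123', '61/70/55', '33/50/29', '55/62/53', '86/89/88', '103/110/112', '87/108/109']
```

View pics/c9.png

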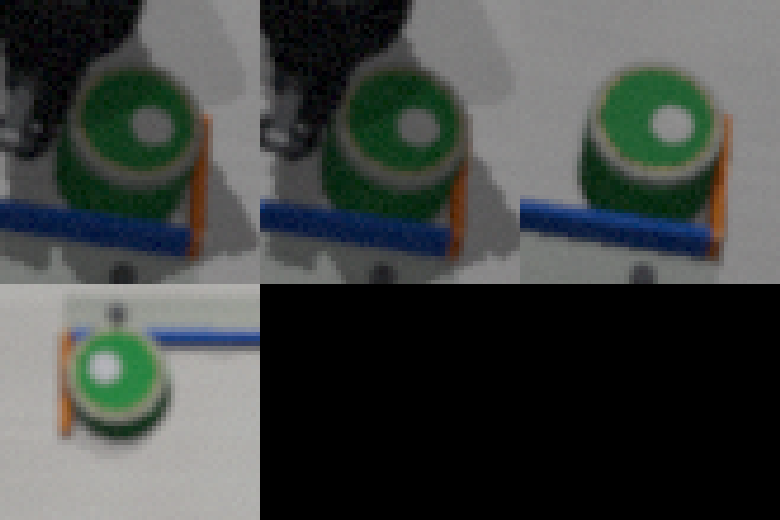

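Comparing frames, green crept back about 3 mm when I released it: p7 shows it against the stop, p8 shows a thin gap. It looks like elastic rebound from the quick release. I'll push it again more lightly and release slowly.

Request:
{"name": "apply_moves", "arguments": {"commands": [{"dp": [3,1.5,0],"turn": [0,0,0.13],"fingers": 1},{"dp": [6,3.5,0],"turn": [0,0,0.26],"fingers": 1},{"dp": [9,5.5,0],"turn": [0,0,0.39],"fingers": 1},{"dp": [12,7.5,0],"turn": [0,0,0.52],"fingers": 1},{"dp": [15,9,0],"turn": [0,0,0.66],"fingers": 1},{"dp": [17,10.5,-2],"turn": [0,0,0.66],"fingers": 1},{"dp": [17.8,11.7,-5],"turn": [0,0,0.66],"fingers": 1},{"dp": [17.8,11.7,-8],"turn": [0,0,0.66],"fingers": 1},{"dp": [17.8,11.7,-10],"turn": [0,0,0.66],"fingers": 1},{"dp": [17.8,11.7,-10],"turn": [0,0,0.66],"fingers": 1},{"dp": [17.8,12.7,-10],"turn": [0,0,0.66],"fingers": 1},{"dp": [17.8,14.2,-10],"turn": [0,0,0.66],"fingers": 1},{"dp": [17.8,15.7,-10],"turn": [0,0,0.66],"fingers": 1},{"dp": [17.8,16.5,-10],"turn": [0,0,0.66],"fingers": 1},{"dp": [17.8,16.9,-10],"turn": [0,0,0.66],"fingers": 1},{"dp": [17.8,17.1,-10],"turn": [0,0,0.66],"fingers": 1},{"dp": [17.8,17.3,-10],"turn": [0,0,0.66],"fingers": 1},{"dp": [17.8,17.4,-10],"turn": [0,0,0.66],"fingers": 1},{"dp": [17.8,17.5,-10],"turn": [0,0,0.66],"fingers": 1},{"dp": [17.8,17.5,-10],"turn": [0,0,0.66],"fingers": 1}]}}

```text
clock: 17.55
tool_pos: [590.6, 102.6, 20.1]
tcp_rot: [0.0, 0.793, 0.609, -0.001]
force: [-1.8, -2.4, 1.4]
grip_width: 0.1
gripper_force: 0.0
```

```bash
python3 -c "
from h import *
cans('p9')"
```

```text
top g [(np.int32(81), array([599.1, 152.1]))]
top b []
scene g [(np.int32(304), array([600.6, 147.3])), (np.int32(142), array([639. , 142.1]))]
scene b [(np.int32(62), array([416.6,  30.8])), (np.int32(203), array([458.9, -35.2])), (np.int32(212), array([503.2, -25.9])), (np.int32(761), array([661.8,  44.8]))]
17.65 [590.6 102.8  20.1] [-0.7 -4.2  1.3]
```

Request:
{"name": "apply_moves", "arguments": {"commands": [{"dp": [0,0.05,0],"turn": [0,0,0],"fingers": 1},{"dp": [0,0.1,0],"turn": [0,0,0],"fingers": 1},{"dp": [0,0.1,0],"turn": [0,0,0],"fingers": 1}]}}

```text
clock: 17.95
tool_pos: [590.3, 103.4, 20.1]
tcp_rot: [0.0, 0.793, 0.609, -0.001]
force: [-1.5, -5.8, 2.0]
grip_width: -0.0
gripper_force: 0.0
```

Request:
{"name": "apply_moves", "arguments": {"commands": [{"dp": [0,0.05,0],"turn": [0,0,0],"fingers": 1},{"dp": [0,0.1,0],"turn": [0,0,0],"fingers": 1},{"dp": [0,0.1,0],"turn": [0,0,0],"fingers": 1}]}}

```text
clock: 18.25
tool_pos: [590.3, 103.5, 20.0]
tcp_rot: [0.001, 0.794, 0.608, -0.002]
force: [-3.4, -7.4, 2.7]
grip_width: -0.3
gripper_force: 0.0
```

```bash
python3 -c "
from h import *
cans('p10')"
```

```text
top g [(np.int32(81), array([599.6, 152.8]))]
top b []
scene g [(np.int32(302), array([601.5, 147.7])), (np.int32(129), array([641.6, 144.9]))]
scene b [(np.int32(59), array([416.5,  31.2])), (np.int32(201), array([459. , -35.1])), (np.int32(216), array([503.3, -26.5])), (np.int32(758), array([661.7,  44.9]))]
18.35 [590.3 103.5  20. ] [-1.6 -7.4  3.2]
```

Request:
{"name": "apply_moves", "arguments": {"commands": [{"dp": [0,-0.03,0],"turn": [0,0,0],"fingers": 1},{"dp": [0,-0.06,0],"turn": [0,0,0],"fingers": 1},{"dp": [0,-0.09,0],"turn": [0,0,0],"fingers": 1},{"dp": [0,-0.12,0],"turn": [0,0,0],"fingers": 1},{"dp": [0,-0.15,0],"turn": [0,0,0],"fingers": 1},{"dp": [0,-0.18,0],"turn": [0,0,0],"fingers": 1},{"dp": [0,-0.21,0],"turn": [0,0,0],"fingers": 1}]}}

```text
clock: 19.05
tool_pos: [590.4, 103.4, 20.1]
tcp_rot: [0.0, 0.793, 0.609, -0.001]
force: [-2.5, -4.5, 1.7]
grip_width: 0.4
gripper_force: 0.0
```

```bash
python3 -c "
from h import *
cans('p11')"
```

```text
top g [(np.int32(81), array([599.8, 153. ]))]
top b []
scene g [(np.int32(301), array([601.4, 147.5])), (np.int32(124), array([641.4, 141. ]))]
scene b [(np.int32(61), array([416.3,  31.3])), (np.int32(202), array([459. , -35.1])), (np.int32(206), array([505.8, -27.8])), (np.int32(758), array([661.7,  44.5]))]
19.15 [590.4 103.5  20.1] [-1.8 -5.7  0.8]
```

Request:
{"name": "apply_moves", "arguments": {"commands": [{"dp": [0,-0.03,0],"turn": [0,0,0],"fingers": 1},{"dp": [0,-0.06,0],"turn": [0,0,0],"fingers": 1},{"dp": [0,-0.09,0],"turn": [0,0,0],"fingers": 1},{"dp": [0,-0.12,0],"turn": [0,0,0],"fingers": 1},{"dp": [0,-0.15,0],"turn": [0,0,0],"fingers": 1},{"dp": [0,-0.18,0],"turn": [0,0,0],"fingers": 1},{"dp": [0,-0.21,0],"turn": [0,0,0],"fingers": 1},{"dp": [0,-0.3,0],"turn": [0,0,0],"fingers": 1},{"dp": [0,-0.4,0],"turn": [0,0,0],"fingers": 1},{"dp": [0,-0.5,0],"turn": [0,0,0],"fingers": 1}]}}

```text
clock: 20.15
tool_pos: [591.1, 99.3, 20.5]
tcp_rot: [-0.0, 0.793, 0.609, 0.0]
force: [0.1, 0.3, -0.5]
grip_width: 0.1
gripper_force: 0.0
```

```bash
python3 -c "
from h import *
cans('p12')"
```

```text
top g [(np.int32(98), array([599.8, 149.8]))]
top b []
scene g [(np.int32(299), array([601.4, 146.5])), (np.int32(137), array([638.8, 142. ]))]
scene b [(np.int32(59), array([416.3,  31.2])), (np.int32(202), array([459., -35.])), (np.int32(212), array([503.4, -26. ])), (np.int32(757), array([661.6,  45. ]))]
20.25 [591.   99.   20.4] [ 0.  -0.4  0.4]
```

Pressing gives an upward force and the top leans. So the shut fingers touch too high on the can (wider above the pads) and tip it a little over the stop. I'll lean the hand so that the fingertips lead and push low, at about 9 mm.

Request:
{"name": "apply_moves", "arguments": {"commands": [{"dp": [0,-1.2,0],"turn": [0,0,0],"fingers": 1},{"dp": [0,-2,0],"turn": [0.1,-0.026,0],"fingers": 1},{"dp": [0,-2,0],"turn": [0.2,-0.053,0],"fingers": 1},{"dp": [0,-2,-0.3],"turn": [0.24,-0.065,0],"fingers": 1},{"dp": [0,-2,-0.6],"turn": [0.24,-0.065,0],"fingers": 1},{"dp": [0,-1.5,-0.6],"turn": [0.24,-0.065,0],"fingers": 1},{"dp": [0,-0.8,-0.6],"turn": [0.24,-0.065,0],"fingers": 1},{"dp": [0,-0.4,-0.6],"turn": [0.24,-0.065,0],"fingers": 1},{"dp": [0,-0.1,-0.6],"turn": [0.24,-0.065,0],"fingers": 1},{"dp": [0,0.1,-0.6],"turn": [0.24,-0.065,0],"fingers": 1},{"dp": [0,0.2,-0.6],"turn": [0.24,-0.065,0],"fingers": 1},{"dp": [0,0.2,-0.6],"turn": [0.24,-0.065,0],"fingers": 1}]}}

```text
clock: 21.45
tool_pos: [590.7, 101.1, 14.3]
tcp_rot: [-0.075, 0.787, 0.605, 0.099]
force: [0.2, -0.2, 0.2]
grip_width: 0.5
gripper_force: 0.0
```

Request:
{"name": "apply_moves", "arguments": {"commands": [{"dp": [0,0.1,0],"turn": [0,0,0],"fingers": 1},{"dp": [0,0.15,0],"turn": [0,0,0],"fingers": 1},{"dp": [0,0.15,0],"turn": [0,0,0],"fingers": 1}]}}

```text
clock: 21.75
tool_pos: [590.8, 102.4, 14.3]
tcp_rot: [-0.075, 0.787, 0.604, 0.099]
force: [-0.4, 0.2, 0.6]
grip_width: -0.0
gripper_force: 0.0
```

```bash
python3 -c "
from h import *
cans('p13')"
```

```text
top g [(np.int32(168), array([602.1, 144.7]))]
top b [(np.int32(148), array([460., -36.]))]
scene g [(np.int32(296), array([601.3, 146.4])), (np.int32(150), array([638. , 142.7]))]
scene b [(np.int32(209), array([458.7, -34.5])), (np.int32(221), array([503.1, -25.8])), (np.int32(771), array([661.5,  44.7]))]
21.85 [590.8 102.4  14.3] [-0.6  0.  -1.2]
```

Request:
{"name": "apply_moves", "arguments": {"commands": [{"dp": [0,0.1,0],"turn": [0,0,0],"fingers": 1},{"dp": [0,0.2,0],"turn": [0,0,0],"fingers": 1},{"dp": [0,0.2,0],"turn": [0,0,0],"fingers": 1}]}}

```text
clock: 22.15
tool_pos: [590.7, 103.9, 14.2]
tcp_rot: [-0.075, 0.787, 0.604, 0.098]
force: [-0.4, -1.5, 0.5]
grip_width: 0.3
gripper_force: 1.0
```

Request:
{"name": "apply_moves", "arguments": {"commands": [{"dp": [0,0.1,0],"turn": [0,0,0],"fingers": 1},{"dp": [0,0.2,0],"turn": [0,0,0],"fingers": 1},{"dp": [0,0.2,0],"turn": [0,0,0],"fingers": 1}]}}

```text
clock: 22.45
tool_pos: [590.8, 104.2, 14.1]
tcp_rot: [-0.074, 0.788, 0.604, 0.098]
force: [-2.3, -6.6, 3.1]
grip_width: 0.2
gripper_force: 3.5
```

```bash
python3 -c "
from h import *
cans('p14')"
```

```text
top g [(np.int32(164), array([602.1, 145. ]))]
top b [(np.int32(150), array([459.7, -36.1]))]
scene g [(np.int32(300), array([601.3, 147. ])), (np.int32(160), array([636.1, 140.9]))]
scene b [(np.int32(204), array([458.8, -34.6])), (np.int32(220), array([502.2, -25.7])), (np.int32(768), array([661.3,  45.5]))]
22.55 [590.8 104.3  14.1] [-1.4 -7.6  4. ]
```

Now it stops stiffly under a low push, at 147 in the scene view and 145 in the top view. I release slowly and check.

Request:
{"name": "apply_moves", "arguments": {"commands": [{"dp": [0,-0.03,0],"turn": [0,0,0],"fingers": 1},{"dp": [0,-0.06,0],"turn": [0,0,0],"fingers": 1},{"dp": [0,-0.09,0],"turn": [0,0,0],"fingers": 1},{"dp": [0,-0.12,0],"turn": [0,0,0],"fingers": 1},{"dp": [0,-0.15,0],"turn": [0,0,0],"fingers": 1},{"dp": [0,-0.18,0],"turn": [0,0,0],"fingers": 1},{"dp": [0,-0.21,0],"turn": [0,0,0],"fingers": 1},{"dp": [0,-0.24,0],"turn": [0,0,0],"fingers": 1},{"dp": [0,-0.27,0],"turn": [0,0,0],"fingers": 1},{"dp": [0,-0.3,0],"turn": [0,0,0],"fingers": 1},{"dp": [0,-0.4,0],"turn": [0,0,0],"fingers": 1},{"dp": [0,-0.8,0],"turn": [0,0,0],"fingers": 1},{"dp": [0,-2,0],"turn": [0,0,0],"fingers": 1},{"dp": [0,-4,0],"turn": [0,0,0],"fingers": 1},{"dp": [0,-6,0.6],"turn": [0,0,0],"fingers": 1}]}}

```text
clock: 24.05
tool_pos: [590.2, 45.5, 19.8]
tcp_rot: [-0.076, 0.787, 0.605, 0.098]
force: [0.0, -0.5, -0.4]
grip_width: 0.2
gripper_force: 0.0
```

```bash
python3 -c "
from h import *
cans('p15')"
```

```text
top g [(np.int32(163), array([602.2, 145.1]))]
top b [(np.int32(150), array([460.1, -36.4]))]
scene g [(np.int32(297), array([600.9, 147. ])), (np.int32(166), array([637.4, 143.1]))]
scene b [(np.int32(63), array([416.4,  31. ])), (np.int32(771), array([661.4,  45.5]))]
24.15 [591.5  41.8  20.2] [-0.8 -0.4 -0.6]
```

Green stays put now (147.0 scene, 145.1 top). Next is blue: straighten the hand while rising, then go behind it.

Request:
{"name": "apply_moves", "arguments": {"commands": [{"dp": [0,-2,3],"turn": [-0.06,0.016,0],"fingers": 1},{"dp": [-1,-2.5,6.5],"turn": [-0.16,0.043,0],"fingers": 0.5},{"dp": [-2.5,-3.5,10],"turn": [-0.24,0.065,0],"fingers": 0.5},{"dp": [-2.5,-3.5,10],"turn": [-0.24,0.065,0],"fingers": 0.5}]}}

```text
clock: 24.55
tool_pos: [567.9, 14.8, 125.2]
tcp_rot: [0.003, 0.792, 0.611, 0.003]
force: [0.3, 0.0, -0.1]
grip_width: 41.9
gripper_force: 0.0
```

Request:
{"name": "apply_moves", "arguments": {"commands": [{"dp": [-3,-1.5,0],"turn": [0,0,-0.1],"fingers": 0.5},{"dp": [-6,-3.5,0],"turn": [0,0,-0.23],"fingers": 0.5},{"dp": [-9,-5.5,0],"turn": [0,0,-0.36],"fingers": 0.5},{"dp": [-12,-7,0],"turn": [0,0,-0.5],"fingers": 0.5},{"dp": [-15.3,-8.2,0],"turn": [0,0,-0.66],"fingers": 0.5},{"dp": [-15.3,-8.2,0],"turn": [0,0,-0.66],"fingers": 0.5},{"dp": [-15.3,-8.2,-2.5],"turn": [0,0,-0.66],"fingers": 0.5},{"dp": [-15.3,-8.2,-5.5],"turn": [0,0,-0.66],"fingers": 0.5},{"dp": [-15.3,-8.2,-8.5],"turn": [0,0,-0.66],"fingers": 0.5},{"dp": [-15.3,-8.2,-10.3],"turn": [0,0,-0.66],"fingers": 0.5},{"dp": [-15.3,-8.2,-10.3],"turn": [0,0,-0.66],"fingers": 0.5},{"dp": [-15.3,-8.2,-10.3],"turn": [0,0,-0.66],"fingers": 0.5}]}}

```text
clock: 25.75
tool_pos: [413.1, -69.9, 17.2]
tcp_rot: [-0.0, 0.947, 0.32, -0.0]
force: [-0.5, 0.3, 0.6]
grip_width: 43.0
gripper_force: 0.0
```

```bash
python3 -c "
from h import *
cans('p16');print(get_state()['tcp_rot'].round(3))"
```

```text
top g [(np.int32(161), array([602. , 145.5]))]
top b [(np.int32(60), array([457.1, -27.4]))]
scene g [(np.int32(298), array([600.9, 146.9])), (np.int32(152), array([637.6, 142. ]))]
scene b [(np.int32(52), array([415.9,  30.9])), (np.int32(206), array([459., -35.])), (np.int32(204), array([503., -26.])), (np.int32(758), array([661.3,  45.8]))]
25.85 [413.7 -70.3  18. ] [-0.   0.6 -0.2]
[0.    0.948 0.319 0.001]
```

Request:
{"name": "apply_moves", "arguments": {"commands": [{"dp": [0.8,0.6,0],"turn": [0,0,0],"fingers": 0.5},{"dp": [1.4,1.1,0],"turn": [0,0,0],"fingers": 0.5},{"dp": [1.8,1.4,0],"turn": [0,0,0],"fingers": 0.5},{"dp": [2.2,1.7,0],"turn": [0,0,0],"fingers": 0.5},{"dp": [2.7,2.05,0],"turn": [0,0,0],"fingers": 0.5},{"dp": [3.3,2.5,0],"turn": [0,0,0],"fingers": 0.5},{"dp": [4,3.05,0],"turn": [0,0,0],"fingers": 0.5},{"dp": [4.8,3.65,0],"turn": [0,0,0],"fingers": 0.5},{"dp": [5.6,4.25,0],"turn": [0,0,0],"fingers": 0.5},{"dp": [6.4,4.9,0],"turn": [0,0,0],"fingers": 0.5},{"dp": [7.2,5.5,0],"turn": [0,0,0],"fingers": 0.5},{"dp": [8,6.1,0],"turn": [0,0,0],"fingers": 0.5},{"dp": [8.8,6.7,0],"turn": [0,0,0],"fingers": 0.5},{"dp": [9.6,7.3,0],"turn": [0,0,0],"fingers": 0.5},{"dp": [10.3,7.9,0],"turn": [0,0,0],"fingers": 0.5},{"dp": [10.9,8.3,0],"turn": [0,0,0],"fingers": 0.5},{"dp": [11.3,8.6,0],"turn": [0,0,0],"fingers": 0.5},{"dp": [11.5,8.8,0],"turn": [0,0,0],"fingers": 0.5},{"dp": [11.5,8.8,0],"turn": [0,0,0],"fingers": 0.5}]}}

```text
clock: 27.75
tool_pos: [528.1, 17.8, 17.3]
tcp_rot: [-0.0, 0.948, 0.319, 0.0]
force: [0.1, 0.1, -0.3]
grip_width: 42.9
gripper_force: 0.0
```

```bash
python3 -c "
from h import *
cans('p17')"
```

```text
top g [(np.int32(164), array([602.3, 145.2]))]
top b []
scene g [(np.int32(298), array([601.2, 146.9])), (np.int32(161), array([638.2, 142.2]))]
scene b [(np.int32(251), array([557.5,  39.5])), (np.int32(223), array([597.6,  43.8])), (np.int32(761), array([661.3,  45.5]))]
27.85 [527.7  17.5  17.3] [-0.3  0.1 -1. ]
```

Request:
{"name": "apply_moves", "arguments": {"commands": [{"dp": [0.4,0.3,0],"turn": [0,0,0],"fingers": 0.5},{"dp": [0.9,0.65,0],"turn": [0,0,0],"fingers": 0.5},{"dp": [1.5,1.1,0],"turn": [0,0,0],"fingers": 0.5},{"dp": [2.1,1.5,0],"turn": [0,0,0],"fingers": 0.5},{"dp": [2.7,1.9,0],"turn": [0,0,0],"fingers": 0.5},{"dp": [3.2,2.25,0],"turn": [0,0,0],"fingers": 0.5},{"dp": [3.5,2.5,0],"turn": [0,0,0],"fingers": 0.5},{"dp": [3.7,2.6,0],"turn": [0,0,0],"fingers": 0.5},{"dp": [3.8,2.7,0],"turn": [0,0,0],"fingers": 0.5},{"dp": [3.8,2.7,0],"turn": [0,0,0],"fingers": 0.5}]}}

```text
clock: 28.85
tool_pos: [565.8, 44.6, 17.3]
tcp_rot: [-0.0, 0.948, 0.319, -0.0]
force: [-0.7, -0.7, -0.1]
grip_width: 42.7
gripper_force: 0.0
```

```bash
python3 -c "
from h import *
cans('p18')
from scipy.spatial.transform import Rotation as R
for k in (0,.5,1): print((R.from_rotvec(np.array([.24,-.065,0])*k)*R.from_rotvec([0,0,.66])).as_rotvec())"
```

```text
top g [(np.int32(163), array([602.4, 145.1]))]
top b []
scene g [(np.int32(299), array([601., 147.])), (np.int32(146), array([638.1, 140.5]))]
scene b [(np.int32(279), array([594.6,  66.3])), (np.int32(998), array([648.6,  47.2]))]
28.95 [565.7  44.5  17.3] [-0.3 -0.1 -0.6]
[0.   0.   0.66]
[ 0.10488505 -0.07091025  0.65913716]
[ 0.20975811 -0.14181239  0.65654612]
```

Request:
{"name": "apply_moves", "arguments": {"commands": [{"dp": [-0.4,-0.3,0],"turn": [0,0,0],"fingers": 0.5},{"dp": [-1.6,-1.2,0],"turn": [0,0,0],"fingers": 0.5},{"dp": [-3.2,-2.5,0.3],"turn": [0,0,0],"fingers": 0.5},{"dp": [-4,-4,0.3],"turn": [0,0,0.1],"fingers": 1},{"dp": [-4,-5.5,0.3],"turn": [0,0,0.22],"fingers": 1},{"dp": [-3,-6,0.3],"turn": [0,0,0.36],"fingers": 1},{"dp": [-2,-6,0.3],"turn": [0,0,0.5],"fingers": 1},{"dp": [-1,-6,0.3],"turn": [0,0,0.66],"fingers": 1},{"dp": [0.5,-6,0.2],"turn": [0.105,-0.071,0.659],"fingers": 1},{"dp": [2,-6,0],"turn": [0.21,-0.142,0.657],"fingers": 1},{"dp": [2.2,-6,-0.3],"turn": [0.21,-0.142,0.657],"fingers": 1},{"dp": [2.2,-6,-0.3],"turn": [0.21,-0.142,0.657],"fingers": 1},{"dp": [2.2,-6,-0.3],"turn": [0.21,-0.142,0.657],"fingers": 1}]}}

```text
clock: 30.25
tool_pos: [587.2, -14.3, 14.4]
tcp_rot: [-0.075, 0.786, 0.605, 0.098]
force: [-0.5, 0.2, -0.2]
grip_width: 0.1
gripper_force: 0.0
```

```bash
python3 -c "
from h import *
cans('p19');print(get_state()['tcp_rot'].round(3))"
```

```text
top g [(np.int32(162), array([602.2, 145.1]))]
top b [(np.int32(144), array([594.2,  65.3]))]
scene g [(np.int32(297), array([601.2, 147. ])), (np.int32(165), array([638.1, 142.2]))]
scene b [(np.int32(60), array([415.6,  31.3])), (np.int32(279), array([594.7,  66.4])), (np.int32(1006), array([649.3,  49.7]))]
30.35 [587.5 -13.5  14.8] [-0.2  1.   0. ]
[-0.075  0.786  0.606  0.099]
```

Blue stands at (594.5,66). First I nudge it diagonally to the fence with the hand turned 0.5 rad, leaving a small gap to green.

Request:
{"name": "apply_moves", "arguments": {"commands": [{"dp": [-1.5,0.3,0],"turn": [0,0,-0.13],"fingers": 1},{"dp": [-3,1,0],"turn": [0,0,-0.26],"fingers": 1},{"dp": [-3.6,2,0],"turn": [0,0,-0.4],"fingers": 1},{"dp": [-3.6,3.2,0],"turn": [0,0,-0.5],"fingers": 1},{"dp": [-3.5,3.8,0],"turn": [0,0,-0.5],"fingers": 1},{"dp": [-3.2,4.1,0],"turn": [0,0,-0.5],"fingers": 1},{"dp": [-2.8,4.5,0],"turn": [0,0,-0.5],"fingers": 1},{"dp": [-2.5,4.8,0],"turn": [0,0,-0.5],"fingers": 1},{"dp": [-2.2,5.1,0],"turn": [0,0,-0.5],"fingers": 1},{"dp": [-2,5.3,0],"turn": [0,0,-0.5],"fingers": 1},{"dp": [-1.9,5.4,0],"turn": [0,0,-0.5],"fingers": 1},{"dp": [-1.9,5.4,0],"turn": [0,0,-0.5],"fingers": 1}]}}

```text
clock: 31.55
tool_pos: [568.8, 38.4, 14.2]
tcp_rot: [-0.048, 0.912, 0.391, 0.114]
force: [-0.0, -0.2, 0.3]
grip_width: -0.4
gripper_force: 0.2
```

```bash
python3 -c "
from h import *
cans('p20')"
```

```text
top g [(np.int32(163), array([602.1, 145.4]))]
top b [(np.int32(146), array([596. ,  67.7]))]
scene g [(np.int32(296), array([600.9, 146.9])), (np.int32(160), array([636.8, 142.8]))]
scene b [(np.int32(285), array([598.9,  70.9])), (np.int32(967), array([650.9,  50.9]))]
31.65 [568.8  38.4  14.3] [-0.3 -0.3  0. ]
```

Request:
{"name": "apply_moves", "arguments": {"commands": [{"dp": [0.1,0.05,0],"turn": [0,0,0],"fingers": 1},{"dp": [0.2,0.1,0],"turn": [0,0,0],"fingers": 1},{"dp": [0.25,0.15,0],"turn": [0,0,0],"fingers": 1},{"dp": [0.25,0.15,0],"turn": [0,0,0],"fingers": 1}]}}

```text
clock: 32.05
tool_pos: [571.3, 40.1, 14.3]
tcp_rot: [-0.048, 0.912, 0.391, 0.114]
force: [-0.5, -0.7, -0.6]
grip_width: 0.4
gripper_force: 0.3
```

```bash
python3 -c "
from h import *
cans('p21')"
```

```text
top g [(np.int32(163), array([601.8, 145.6]))]
top b [(np.int32(131), array([597.6,  70.1]))]
scene g [(np.int32(297), array([600.9, 146.9])), (np.int32(167), array([636.8, 142.1]))]
scene b [(np.int32(277), array([600.8,  72.6])), (np.int32(958), array([652. ,  47.9]))]
32.15 [571.2  40.   14.3] [ 0.5 -0.9 -0.3]
```

Request:
{"name": "apply_moves", "arguments": {"commands": [{"dp": [-0.3,-0.3,0],"turn": [0,0,0],"fingers": 1},{"dp": [-1.2,-1.2,0],"turn": [0,0,0],"fingers": 1},{"dp": [-1.8,-3,0],"turn": [0,0,0.1],"fingers": 1},{"dp": [-1,-4,0],"turn": [0,0,0.23],"fingers": 1},{"dp": [0.2,-4,0],"turn": [0,0,0.36],"fingers": 1},{"dp": [1.2,-4,0],"turn": [0,0,0.5],"fingers": 1},{"dp": [1.9,-3.5,0],"turn": [0,0,0.5],"fingers": 1},{"dp": [1.9,-2.6,0],"turn": [0,0,0.5],"fingers": 1},{"dp": [1.9,-1.9,0],"turn": [0,0,0.5],"fingers": 1},{"dp": [1.9,-1.4,0],"turn": [0,0,0.5],"fingers": 1},{"dp": [1.9,-1.1,0],"turn": [0,0,0.5],"fingers": 1},{"dp": [1.9,-0.8,0],"turn": [0,0,0.5],"fingers": 1},{"dp": [1.9,-0.6,0],"turn": [0,0,0.5],"fingers": 1},{"dp": [1.9,-0.5,0],"turn": [0,0,0.5],"fingers": 1},{"dp": [1.9,-0.5,0],"turn": [0,0,0.5],"fingers": 1}]}}

```text
clock: 33.65
tool_pos: [589.8, 34.6, 14.1]
tcp_rot: [-0.075, 0.787, 0.604, 0.098]
force: [-2.4, -2.9, 0.7]
grip_width: 0.3
gripper_force: 1.6
```

```bash
python3 -c "
from h import *
cans('p22')"
```

```text
top g [(np.int32(160), array([602.4, 145.9]))]
top b [(np.int32(121), array([598.3,  75.2]))]
scene g [(np.int32(296), array([600.9, 146.9])), (np.int32(172), array([638.1, 141.6]))]
scene b [(np.int32(60), array([415.9,  30.7])), (np.int32(279), array([601.2,  77. ])), (np.int32(973), array([651.7,  49.1]))]
33.75 [589.8  34.6  14.1] [-3.  -2.9  0.9]
```

Request:
{"name": "apply_moves", "arguments": {"commands": [{"dp": [0,0.1,0],"turn": [0,0,0],"fingers": 1},{"dp": [0,0.2,0],"turn": [0,0,0],"fingers": 1},{"dp": [0,0.3,0],"turn": [0,0,0],"fingers": 1},{"dp": [0,0.3,0],"turn": [0,0,0],"fingers": 1}]}}

```text
clock: 34.15
tool_pos: [590.4, 38.1, 14.2]
tcp_rot: [-0.075, 0.787, 0.605, 0.099]
force: [-0.8, -2.2, -0.3]
grip_width: -0.0
gripper_force: 1.2
```

Request:
{"name": "apply_moves", "arguments": {"commands": [{"dp": [0,0.05,0],"turn": [0,0,0],"fingers": 1},{"dp": [0,0.1,0],"turn": [0,0,0],"fingers": 1},{"dp": [0,0.1,0],"turn": [0,0,0],"fingers": 1}]}}

```text
clock: 34.45
tool_pos: [590.3, 38.3, 14.2]
tcp_rot: [-0.075, 0.787, 0.604, 0.098]
force: [-1.3, -4.4, 0.2]
grip_width: -0.1
gripper_force: 2.4
```

```bash
python3 -c "
from h import *
cans('p23')"
```

```text
top g [(np.int32(164), array([601.8, 145.8]))]
top b [(np.int32(124), array([598.2,  79.2]))]
scene g [(np.int32(296), array([601. , 146.9])), (np.int32(164), array([636.8, 141.8]))]
scene b [(np.int32(60), array([416.2,  31.4])), (np.int32(277), array([600.9,  80.7])), (np.int32(975), array([651.1,  51.1]))]
34.55 [590.3  38.3  14.2] [-1.4 -4.5  0.5]
```

The spacing is 66.2 mm and the contact is firm at 4.4 N. I release slowly, then retreat.

Request:
{"name": "apply_moves", "arguments": {"commands": [{"dp": [0,-0.03,0],"turn": [0,0,0],"fingers": 1},{"dp": [0,-0.06,0],"turn": [0,0,0],"fingers": 1},{"dp": [0,-0.09,0],"turn": [0,0,0],"fingers": 1},{"dp": [0,-0.12,0],"turn": [0,0,0],"fingers": 1},{"dp": [0,-0.15,0],"turn": [0,0,0],"fingers": 1},{"dp": [0,-0.18,0],"turn": [0,0,0],"fingers": 1},{"dp": [0,-0.21,0],"turn": [0,0,0],"fingers": 1},{"dp": [0,-0.24,0],"turn": [0,0,0],"fingers": 1},{"dp": [0,-0.27,0],"turn": [0,0,0],"fingers": 1},{"dp": [0,-0.3,0],"turn": [0,0,0],"fingers": 1},{"dp": [0,-0.4,0],"turn": [0,0,0],"fingers": 1},{"dp": [0,-0.8,0],"turn": [0,0,0],"fingers": 1},{"dp": [0,-2,0],"turn": [0,0,0],"fingers": 1},{"dp": [0,-4,0.3],"turn": [0,0,0],"fingers": 1},{"dp": [-1,-7,1],"turn": [0,0,0],"fingers": 1},{"dp": [-2,-10,4],"turn": [0,0,0],"fingers": 1},{"dp": [-3,-13,8],"turn": [0,0,0],"fingers": 1},{"dp": [-4,-16,11],"turn": [0,0,0],"fingers": 1},{"dp": [-4,-16,11],"turn": [0,0,0],"fingers": 1},{"dp": [-4,-16,11],"turn": [0,0,0],"fingers": 1}]}}

```text
clock: 36.55
tool_pos: [550.2, -123.2, 124.7]
tcp_rot: [-0.074, 0.788, 0.603, 0.099]
force: [0.0, 0.9, -1.1]
grip_width: 0.3
gripper_force: 0.0
```

Run:
```python
from h import *
cans('p24')
i=cv2.imread('pics/p24scene.png')[140:290,130:340]; j=cv2.imread('pics/p24top.png')[115:175,200:284]
cv2.imwrite('pics/c24.png',np.hstack([cv2.resize(i,(420,300)),cv2.resize(j,(380,300),interpolation=2)]))
```

```text
top g [(np.int32(163), array([601.9, 145.7]))]
top b [(np.int32(117), array([598.1,  79.7]))]
scene g [(np.int32(296), array([600.9, 146.9])), (np.int32(174), array([636.1, 141.9]))]
scene b [(np.int32(61), array([416.3,  31.4])), (np.int32(278), array([600.9,  80.7])), (np.int32(958), array([650.8,  54.1]))]
36.65 [ 549.6 -120.3  123.6] [-0.4 -0.7 -0.8]
```

View pics/c24.png

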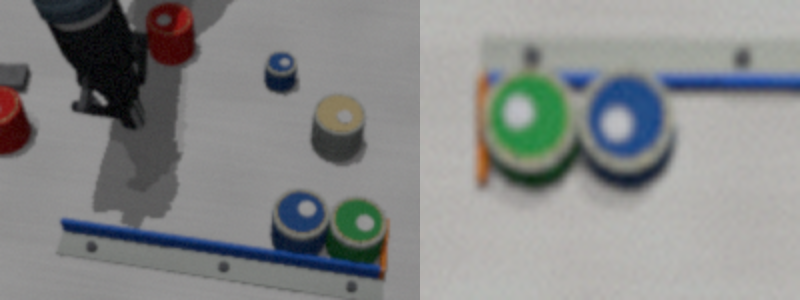

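The picture shows green at crop (530,125) in the corner and blue at (628,125) touching it in line on the fence, with the hand clear and the neighbours where they stood.

```bash
python3 -c "
from station import hand_in; print(hand_in())"
```

```text
the job is handed in; nothing more can be done
None
```

The job is handed in at about 37 s of the 72 s: by the last camera check, green stands against the fence and end stop, and blue stands against the fence and green in line, with the hand clear; green leaned slightly during the early pushes (one slow re-push low down left it standing against the stop), and I have no verdict from the judge.

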